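# Open the strut-held tool chest and put the screwdriver away

## Task

Open the dark blue-grey tool chest: lift its lid past the balance point until the two gas struts hold it fully open on their own, and let go of it. Then lay the yellow-handled screwdriver flat in the chest's empty front compartment, setting it down rather than dropping it. Leave the lid standing open, and leave the red screwdriver and the other loose things where they are.

Things in the scene. Friction and masses are not known exactly. Their poses are not given: they have to be found in the camera images.
- chest: dark blue-grey steel tool chest fixed to the bench, 180 (x) x 260 (y) x 85 mm high without lid, walls 4 mm, inner floor at 7 mm. Origin: centre of its underside; x points from the front (lid handle) to the hinge side, y left, z up. A divider along y at x = +28 mm, top at 29 mm, parts the empty front compartment (x -86 to +26 mm, 252 mm long) from the rear one (two spanners fixed in it)
- lid (a joint): angle of the lid: 0 shut, 1.75 rad fully open (10 degrees past upright, on its stop). Two gas struts outside the side walls (up to 150 mm from the chest's middle in y): it balances at about 0.7 rad; let go below 0.6 it falls shut, above 0.8 the struts push it to the stop in 1 to 2 s and hold it. Lifting at the handle takes 2 to 3 N; the hinge is damped
- lid_hinge (a point): point on the lid's hinge axis, middle of the far top rim: 90 mm behind the chest's centre, 88 mm above the bench; the hinge axis runs along the chest's y
- lid_handle (a point): middle of the lid's handle: round steel bar 12 mm thick, 108 mm long along the chest's y, 45 mm in front of the lid's front face (39 mm free gap behind it), on two end stays at y = +-60 mm. With the lid shut it is 138 mm in front of the chest's centre, 97 mm above the bench; 228 mm from the hinge axis, rides with the lid
- front_bay (a point): middle of the inner floor of the front compartment (30 mm in front of the chest's centre, 7 mm above the bench); axes as the chest
- yellow_screwdriver: screwdriver with a yellow handle lying on the bench, 27 x 170 x 26 mm, loose, about 60 g. Origin: centre of its underside; its y axis runs along it, the handle (27 mm thick) at +y from y = -13 to +85 mm, the 6 mm steel blade at -y. Its axis lies 13 mm above its underside
- yellow_mid (a point): point on the yellow screwdriver's long axis, at half its length, 13 mm above its underside
- red_screwdriver: similar screwdriver with a red handle, 27 x 210 x 26 mm, on the bench; it may lie in either of the two places and must stay where it is. Origin: centre of its underside, y along it, handle at +y
- the_v_block: grey steel V block, 50 x 60 x 40 mm, on the bench; must stay. Origin: centre of its underside
- the_flange: grey turned flange, 64 mm across, 35 mm high, on the bench behind the vice, right of the chest; must stay. Origin: centre of its underside

How it is judged:
On the way, in this order (a step that is already met when the one before it is completed fails the run):
1. the lid stands open (more than 1.6 rad) on its struts alone, nothing of the robot touching the chest and the yellow screwdriver still at its place (value of joint lid above 1.6 rad and contact force between each of the arm, the fingers and chest below 0.2 N and distance of yellow_screwdriver from where it was at the start of the episode below 0.04 m), for 0.3 s.
2. the yellow screwdriver is picked up (height (world z) of yellow_mid above 0.08 m), for 0.1 s.
At the end, for the whole second after the job is handed in: The lid stands open beyond 1.6 rad; the yellow screwdriver rests released and flat (within 10 degrees of level) in the front compartment, its middle at most 28 mm above the bench, -78 to +18 mm in x and within 50 mm in y of the chest's centre; the others have moved under 30 mm (value of joint lid above 1.6 rad and x of yellow_mid in the frame of chest between -0.078 and 0.018 m and y of yellow_mid in the frame of chest between -0.05 and 0.05 m and z of yellow_mid in the frame of chest below 0.028 m and angle between yellow_screwdriver's own y axis and vertical between 1.4 and 1.74 rad and linear speed of yellow_screwdriver below 0.02 m/s); the robot touches nothing.
It fails at once if the yellow screwdriver is dropped (falls free faster than 0.7 m/s, about 25 mm) (linear speed of yellow_screwdriver above 0.7 m/s and contact force between the fingers and yellow_screwdriver below 0.05 N).
It fails at once if the red screwdriver is moved more than 30 mm (distance of red_screwdriver from where it was at the start of the episode above 0.03 m).
It fails at once if the V block is moved more than 30 mm (distance of the_v_block from where it was at the start of the episode above 0.03 m).
It fails at once if the flange is moved more than 30 mm (distance of the_flange from where it was at the start of the episode above 0.03 m).
It also fails if it takes over 61 s, if anything falls off the work surface, if the arm or the gripper's body presses on something with over 40 N, if the wrist force passes 120 N, or if a joint passes its speed limit or range.

## Robot

A 7-joint arm with a two-finger parallel gripper is mounted at the origin on a cart in front of the work surface, level with it; the furniture and walls round the work are solid. World frame = base frame: x ahead of the robot, y to its left, z up, the work surface at z = 0. Lengths are in m, angles in rad, forces in N, time in s.
With the tool pointing down it reaches from about 0.4 to 0.85 m from the base axis. Payload 6.9 kg.
Tool frame: the origin (TCP) lies midway between the tips of the shut fingers; the grasp point (between the pads) lies 19 mm behind it; z points along the fingers, y is the direction in which the jaws open and shut (so a half turn about z gives the same grasp; the last joint's range is limited). The gripper opens to 85 mm and grips with 20 to 120 N. Pads are 22 mm wide; open, the fingers measure 114 mm over their backs; the gripper's body (76 mm by 85 mm) begins 54 mm behind the grasp point. The pads swing forward as they close: fully open they stand 13 mm farther back than shut.
Start: joints at [-1.218, 0.507, -0.238, 1.5, 0.126, 1.149, -0.155], TCP at [0.153, 0.606, 0.231] pointing down, gripper open.
Joint ranges: [-3.08, 3.08], [-0.24, 2.05], [-1.43, 1.35], [0, 2.5], [-1.52, 4.66], [0.17, 1.96], [-2.89, 2.89]. Speed limits (rad/s): [2.39, 2.39, 3.14, 3.14, 3.14, 3.14, 3.14].

## Interface

Orientations are given as a unit quaternion [x, y, z, w].
In Python, from bench import * gives the robot as it stands.
- The arm moves only by the tool step_arm, never from a script. Its argument "plan" is a list of rows, each a list of 7 numbers: the shift along the tool's x, y, z in cm, then the turn, a rotation vector about the tool's x, y, z in rad, then the finger opening in cm, from 0 to 8.54. In form: [[tx, ty, tz, ax, ay, az, grip], ...]. A call has 1 to 10 rows; each row is the pose to reach, as a shift and turn from the pose commanded when the call began, along the tool's axes at that moment; what a row does not reach only later rows make up. A row lasts 1/10 s, in which the tool goes at most 50 mm and 8.59 degrees, less where a joint would pass 70% of its speed; a pose out of reach is approached as far as the arm can. A call with a gripper value outside its range is refused whole. The fingers move at their own pace and stop on an object; "grip_force" is the grip in N (left out, the last holds). Time passes only in rows, so rows that repeat a pose let the fingers close. It gives the time, the measured TCP pose, the force and the opening at its end, in the units of the state.
- read_state(): the state, without advancing time (a new reading comes with each control period).
- read_camera(name): name is "scene" or "top"; returns (picture, depth): 480x640x3 uint8, red, green, blue; 480x640 float32, m along the optical axis (not along the pixel's ray), 0 where there is no reading.
- calibration(name): a dict with "camera_matrix" (3x3 intrinsics, pixels), "T" (4x4, takes a point from camera to world coordinates). Camera axes: x right, y up, looking along -z (the intrinsics and any distortion apply to the point x, -y, -z); pixel columns grow to the right and rows downward; lengths in m; the calibration is good to about 2 mm. A picture is of the moment at which its call begins. calibration takes no time and is no camera call.
- finish_job(): hands the job in, once; it reports no verdict.
The state is a dict: "clock": time; "joint_pos": joint angles; "qd": joint speeds; "effort": joint torques, N m; "ee_pos": TCP position; "ee_rot": TCP orientation; "wrist_force": force on the tool from outside, world axes, zero at the start; "ft_torque": the same for the moment, N m; "grip_width": finger opening in m.
Only numpy, scipy, OpenCV 4.12 (cv2) and the standard library are available. Lean on these libraries where they do the work, as an engineer would, in place of code of your own. Each camera call takes 0.05 s, during which the arm holds its last target.

## Working session

There is one attempt and no reset: what is moved stays moved. The work goes in short steps, Python scripts to look and compute and a tool call to move; the robot and the scene stay as the last step left them, time stands still between calls to the robot, and variables do not carry over. Pictures are saved under pics/ and viewed, and the job is handed in when it is done.

Besides the shell and the picture viewer there is one more tool, called in YAML: its name, and indented under it one key for each argument. step_arm: Moves the arm, as the interface text tells. Its arguments: {"type":"object","properties":{"plan":{"type":"array"},"grip_force":{"type":"number"}},"required":["plan"]}

```bash
ls; mkdir -p pics; python3 - <<'E'
from bench import *
import cv2,numpy as np
print(read_state())
for n in ["scene","top"]:
    p,d=read_camera(n); cv2.imwrite(f"pics/{n}0.png",p[:,:,::-1]); np.savez(f"pics/{n}0.npz",p=p,d=d)
    print(calibration(n))
E
```

```text
pics
{'clock': 0.0, 'joint_pos': array([-1.21853588,  0.50834817, -0.23751126,  1.5011626 ,  0.12568894,
        1.1488935 , -0.15480379]), 'qd': array([-4.26929162e-05, -5.61704284e-04,  2.96836730e-04, -2.62724072e-04,
        7.49537610e-04,  7.55353671e-04, -5.11796162e-04]), 'effort': array([-1.27947711e-03, -6.20592070e+01, -2.18742102e+00, -2.49657530e+01,
        1.25370972e-02,  1.22777742e-02, -2.08268295e-05]), 'ee_pos': array([0.15261821, 0.60554663, 0.23041252]), 'ee_rot': array([ 1.23067099e-01,  9.92397933e-01, -9.06851509e-04, -9.67135262e-05]), 'wrist_force': array([ 0.20136692, -0.49924798,  0.12636715]), 'ft_torque': array([ 0.02734432, -0.01645346, -0.00987262]), 'grip_width': 0.08531450559373428}
{'camera_matrix': array([[580.85387404,   0.        , 322.15822342],
       [  0.        , 580.85387404, 231.65083551],
       [  0.        ,   0.        ,   1.        ]]), 'T': array([[ 0.93502867,  0.30326282, -0.18372001,  0.33222884],
       [-0.35445538,  0.81275416, -0.46237654, -0.4584031 ],
       [ 0.00909759,  0.49745587,  0.86744158,  1.1200038 ],
       [ 0.        ,  0.        ,  0.        ,  1.        ]])}
{'camera_matrix': array([[567.65205838,   0.        , 316.85574365],
       [  0.        , 567.65205838, 241.86522746],
       [  0.        ,   0.        ,   1.        ]]), 'T': array([[ 0.02654319,  0.99315947, -0.11370899,  0.46750648],
       [-0.99947636,  0.02847217,  0.01537357,  0.09111699],
       [ 0.01850595,  0.11324138,  0.99339515,  1.14488805],
       [ 0.        ,  0.        ,  0.        ,  1.        ]])}
```

View pics/scene0.png

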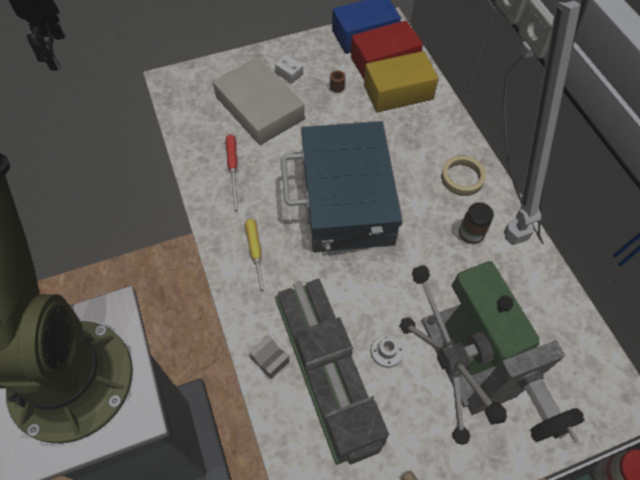

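View pics/top0.png

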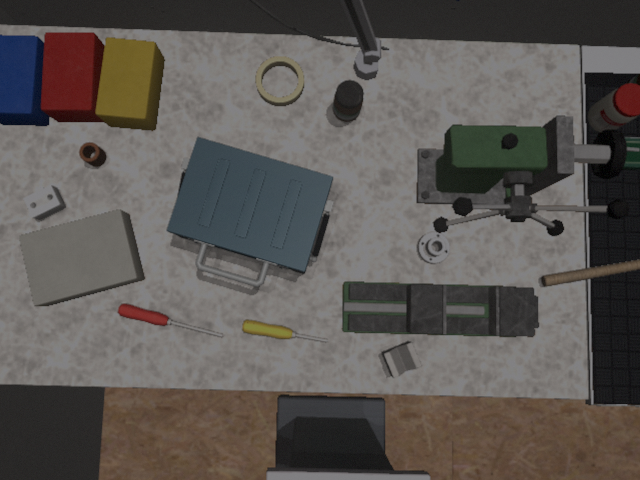

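The scene view shows the shut chest at about (350,185), with its handle at (290,180). In the top view the handle bar is at (232,278), the yellow screwdriver runs from (245,326) to (326,340), and the red one is to its left at (120–222, 310–335). I'll measure these next.

```bash
cat > h.py <<'E'
import cv2,numpy as np
from bench import *
def ray(n,uv,z):
    c=calibration(n);K=c["camera_matrix"];T=c["T"]
    uv=np.atleast_2d(uv).astype(float)
    d=np.c_[(uv[:,0]-K[0,2])/K[0,0],-(uv[:,1]-K[1,2])/K[1,1],-np.ones(len(uv))]@T[:3,:3].T
    o=T[:3,3]; s=(z-o[2])/d[:,2]
    return o+d*s[:,None]
def cloud(n,d):
    v,u=np.mgrid[0:480,0:640]
    c=calibration(n);K=c["camera_matrix"];T=c["T"]
    P=np.stack([(u-K[0,2])/K[0,0]*d,-(v-K[1,2])/K[1,1]*d,-d],-1)
    return P@T[:3,:3].T+T[:3,3]
E
python3 - <<'E'
from h import *
for n in ["top","scene"]:
    f=np.load(f"pics/{n}0.npz");p,d=f["p"],f["d"];C=cloud(n,d)
    hsv=cv2.cvtColor(p,cv2.COLOR_RGB2HSV)
    # yellow handle
    for nm,lo,hi in [("yel",(20,120,60),(35,255,255)),("red",(0,150,60),(8,255,255))]:
        m=cv2.inRange(hsv,lo,hi)
        k,l,s,c=cv2.connectedComponentsWithStats(m)
        for i in range(1,k):
            if 80<s[i,4]<1500 :
                pts=np.argwhere(l==i)[:,::-1]
                P=ray(n,pts,0.013)[:,:2]
                mu=P.mean(0);w,V=np.linalg.eigh(np.cov(P.T));a=V[:,1]
                t=(P-mu)@a
                print(n,nm,s[i],"mu",mu.round(4),"axis",a.round(3),"ext",t.min().round(4),t.max().round(4), "z",np.median(C[l==i][:,2]).round(3))
    # lid top by height
    m=((C[...,2]>0.080)&(C[...,2]<0.14)&(d>0)&(hsv[...,0]>90)&(hsv[...,0]<115)).astype(np.uint8)
    k,l,s,c=cv2.connectedComponentsWithStats(m)
    for i in range(1,k):
        if s[i,4]>3000:
            print(n,"lid",s[i],"z",np.percentile(C[l==i][:,2],[5,50,95]).round(4))
            P=C[l==i][:,:2].astype(np.float32)
            r=cv2.minAreaRect(P);print(r,cv2.boxPoints(r).round(3).tolist())
E
```

```text
top yel [243 320  49  19 562] mu [0.4207 0.1684] axis [0.154 0.988] ext -0.0497 0.0473 z 0.023
top red [615  83  25  33 669] mu [ 0.9165 -0.5693] axis [-0.999  0.046] ext -0.0349 0.0347 z 0.109
top red [119 304  49  21 543] mu [0.4435 0.413 ] axis [0.222 0.975] ext -0.0492 0.0478 z 0.023
top lid [  166   137   167   135 14271] z [0.1063 0.1096 0.113 ]
((0.6551066040992737, 0.20074307918548584), (0.26750412583351135, 0.18731257319450378), 75.03546142578125) [[0.5299999713897705, 0.09600000083446503], [0.7110000252723694, 0.04699999839067459], [0.7799999713897705, 0.3059999942779541], [0.5989999771118164, 0.3540000021457672]]
scene yel [246 219  15  40 365] mu [0.4189 0.1689] axis [0.153 0.988] ext -0.0482 0.05 z 0.024
scene red [227 136   9  32 207] mu [0.4419 0.4154] axis [0.206 0.979] ext -0.0473 0.0459 z 0.025
scene red [622 450  18  30 461] mu [ 0.9155 -0.5138] axis [-0.729 -0.685] ext -0.0322 0.0277 z 0.108
scene lid [ 301  121  101  114 9286] z [0.1048 0.1096 0.1132]
((0.6531563997268677, 0.2034289538860321), (0.284875750541687, 0.18617217242717743), 75.1536636352539) [[0.5270000100135803, 0.09000000357627869], [0.7070000171661377, 0.041999999433755875], [0.7799999713897705, 0.31700000166893005], [0.6000000238418579, 0.36500000953674316]]
```

```bash
python3 - <<'E'
import cv2
a=cv2.imread("pics/top0.png")[120:360,110:350];cv2.imwrite("pics/topcrop.png",cv2.resize(a,(600,600),interpolation=cv2.INTER_CUBIC))
a=cv2.imread("pics/scene0.png")[110:310,220:420];cv2.imwrite("pics/scenecrop.png",cv2.resize(a,(600,600),interpolation=cv2.INTER_CUBIC))
E
```

```text
(no output)
```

View pics/topcrop.png

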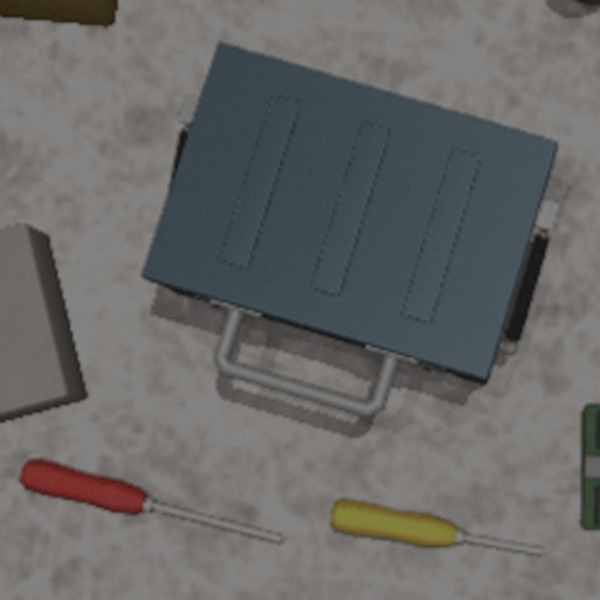

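View pics/scenecrop.png

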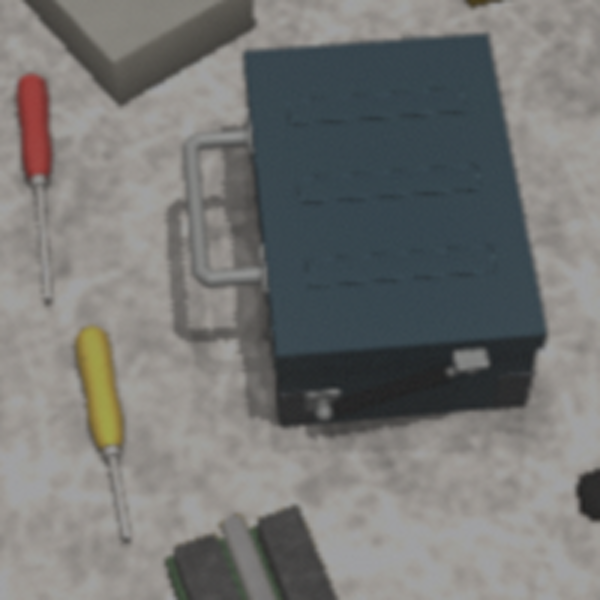

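The crops show the handle bar clearly in both views: top crop (222,365)–(375,410), scene crop (192,145)–(203,275). I'll cross-check its position against the lid's outline.

```bash
python3 - <<'E'
from h import *
for n,pts in [("top",[(228.8,275.4)]),("scene",[(285.5,180.5)])]:
    print(n,"bar mid guess",ray(n,pts,0.097).round(4))
    f=np.load(f"pics/{n}0.npz");p,d=f["p"],f["d"];C=cloud(n,d)
    # bar from depth: height 0.085..0.112, in front of lid
    c0=np.array([.655,.202]);ex=np.array([.966,-.259]);ey=np.array([.259,.966])
    L=(C[...,:2]-c0);x=L@ex;y=L@ey
    m=(d>0)&(x<-.115)&(x>-.165)&(abs(y)<.045)&(C[...,2]>.07)&(C[...,2]<.13)
    Q=np.argwhere(m)[:,::-1]
    R=ray(n,Q,0.100)
    Lr=R[:,:2]-c0; print(m.sum(),"bar x",(Lr@ex).mean().round(4),"slope",np.polyfit(Lr@ey,Lr@ex,1).round(4),"z",np.median(C[m][:,2]))
    m=(d>0)&(x<-.105)&(x>-.165)&(abs(y)<.09)&(C[...,2]>.07)&(C[...,2]<.13)
    print("y range",np.percentile(y[m],[0.5,99.5]))
    # lid outline by colour at z=0.111
    hsv=cv2.cvtColor(p,cv2.COLOR_RGB2HSV)
    m=((C[...,2]>0.1)&(C[...,2]<0.12)&(abs(x)<.12)&(abs(y)<.16)).astype(np.uint8)
    m=cv2.morphologyEx(m,cv2.MORPH_OPEN,np.ones((9,9)))
    R=ray(n,np.argwhere(m)[:,::-1],0.111)[:,:2].astype(np.float32)
    print("lid",cv2.minAreaRect(R))
E
```

```text
top bar mid guess [[0.5207 0.2353 0.097 ]]
319 bar x -0.1375 slope [ 0.0022 -0.1375] z 0.10207224007338156
y range [-0.06652332  0.06433868]
lid ((0.6521525382995605, 0.20111188292503357), (0.26546114683151245, 0.19051218032836914), 75.00492095947266)
scene bar mid guess [[0.5202 0.2321 0.097 ]]
197 bar x -0.1388 slope [-0.0064 -0.1388] z 0.10251538969096807
y range [-0.06963042  0.06143092]
lid ((0.6502611637115479, 0.19655737280845642), (0.26943907141685486, 0.1890796720981598), 74.8514633178711)
```

step_arm:
  plan:
    - [-45, -27, -2, 0, 0, 1.585, 4.0]
    - [-45, -27, -2, 0, 0, 1.585, 4.0]
    - [-45, -27, -2, 0, 0, 1.585, 4.0]
    - [-45, -27, -2, 0, 0, 1.585, 4.0]
    - [-45, -27, -2, 0, 0, 1.585, 4.0]
    - [-45, -27, -2, 0, 0, 1.585, 4.0]
    - [-45, -27, -2, 0, 0, 1.585, 4.0]
    - [-45, -27, -2, 0, 0, 1.585, 4.0]
    - [-45, -27, -2, 0, 0, 1.585, 4.0]
    - [-45, -27, -2, 0, 0, 1.585, 4.0]
  grip_force: 40

```text
clock: 1.1
ee_pos: [0.5063, 0.2504, 0.2503]
ee_rot: [0.768, 0.64, -0.0, -0.0]
wrist_force: [-0.1, 1.3, -0.4]
grip_width: 0.04
```

step_arm:
  plan:
    - [0, 0, 0, 0, 0, 0, 4.0]
    - [0, 0, 0, 0, 0, 0, 4.0]

```text
clock: 1.3
ee_pos: [0.5058, 0.2508, 0.2499]
ee_rot: [0.767, 0.641, -0.0, 0.0]
wrist_force: [-1.4, 0.4, -0.0]
grip_width: 0.0399
```

```bash
cat >> h.py <<'E'
from scipy.spatial.transform import Rotation as Ro
EX=np.array([np.cos(np.radians(-15)),np.sin(np.radians(-15)),0]);EY=np.array([-EX[1],EX[0],0]);C0=np.array([.655,.200,0])
def shift(pos,yaw_y=None,st=None):
    "cm shift & rotvec (tool axes) to pos with tool z down and tool y along yaw_y (deg)"
    s=st or read_state();R=Ro.from_quat(s["ee_rot"]).as_matrix()
    t=R.T@(np.asarray(pos)-s["ee_pos"])*100
    a=np.zeros(3)
    if yaw_y is not None:
        y=np.array([np.cos(np.radians(yaw_y)),np.sin(np.radians(yaw_y)),0]);z=np.array([0,0,-1.]);x=np.cross(y,z)
        a=Ro.from_matrix(R.T@np.c_[x,y,z]).as_rotvec()
    return t.round(2),a.round(3)
E
python3 - <<'E'
from h import *
s=read_state();print(s["ee_pos"],s["joint_pos"].round(2))
print(shift([.5215,.2355,.25],-15),shift([.5215,.2355,.078],-15))
E
```

```text
[0.50583512 0.25084075 0.24986114] [-0.65  0.4   0.22  1.64 -0.1   1.12 -0.58]
(array([-1.23,  1.81, -0.01]), array([-0.001,  0.001,  0.083])) (array([-1.22,  1.82, 17.19]), array([-0.001,  0.001,  0.083]))
```

step_arm:
  plan:
    - [-1.2, 1.8, 0, 0, 0, 0.083, 4.0]
    - [-1.2, 1.8, 4, 0, 0, 0.083, 4.0]
    - [-1.2, 1.8, 8, 0, 0, 0.083, 4.0]
    - [-1.2, 1.8, 11, 0, 0, 0.083, 4.0]
    - [-1.2, 1.8, 11, 0, 0, 0.083, 4.0]

```text
clock: 1.8
ee_pos: [0.5171, 0.2379, 0.1363]
ee_rot: [0.791, 0.611, -0.004, -0.001]
wrist_force: [-0.7, 0.4, 0.5]
grip_width: 0.0404
```

```bash
python3 - <<'E'
from h import *
s=read_state();print(s["ee_pos"],s["wrist_force"])
print(shift([.5215,.2355,.078],-15))
for n,r in [("top",(slice(200,340),slice(150,310))),("scene",(slice(100,260),slice(220,400)))]:
    p,d=read_camera(n);a=p[...,::-1][r];cv2.imwrite(f"pics/{n}1.png",cv2.resize(a,None,fx=3.3,fy=3.3,interpolation=cv2.INTER_CUBIC))
E
```

```text
[0.51711038 0.23794961 0.13633509] [-0.67498698  0.40274496  0.54690514]
(array([-0.1 ,  0.53,  5.83]), array([-0.007,  0.005,  0.006]))
```

View pics/top1.png

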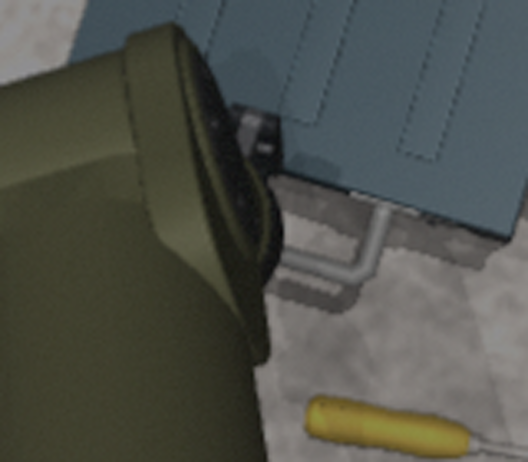

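View pics/scene1.png

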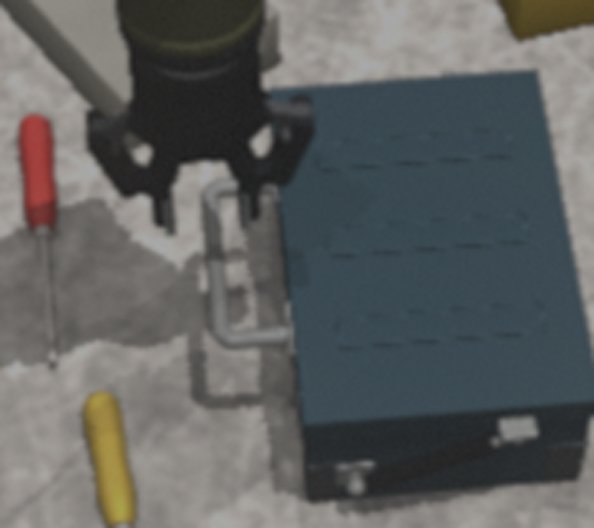

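The gripper knuckles sit close to the lid's top edge at (285,150) in the scene crop, so I'll tilt the tool back from the lid and use a narrower opening.

step_arm:
  plan:
    - [0, -0.7, 0.5, -0.15, 0, 0, 3.2]
    - [0, -0.7, 0.5, -0.3, 0, 0, 3.2]
    - [0, -0.7, 0.5, -0.35, 0, 0, 3.2]
    - [0, -0.7, 0.5, -0.35, 0, 0, 3.2]

```text
clock: 2.3
ee_pos: [0.5125, 0.2417, 0.1366]
ee_rot: [0.779, 0.603, 0.107, 0.138]
wrist_force: [0.5, 0.6, 0.1]
grip_width: 0.0322
```

```bash
python3 - <<'E'
from h import *
s=read_state();print(s["ee_pos"],s["wrist_force"])
R=Ro.from_quat(s["ee_rot"]).as_matrix();print(R.round(3))
bar=np.array([.5215,.2355,.097])
print("to final",shift(bar+.015*R[:,2])[0], "local tcp",(s["ee_pos"]-C0)@EX,(s["ee_pos"]-C0)@EY)
E
```

```text
[0.51254671 0.24172106 0.13663759] [0.53691287 0.59986721 0.05724218]
[[ 0.251  0.909  0.333]
 [ 0.968 -0.236 -0.085]
 [ 0.001  0.343 -0.939]]
to final [-0.38 -0.4   5.57] local tcp -0.14839752235695783 0.0034298273126462282
```

step_arm:
  plan:
    - [-0.4, -0.4, 1, 0, 0, 0, 3.2]
    - [-0.4, -0.4, 2.5, 0, 0, 0, 3.2]
    - [-0.4, -0.4, 4, 0, 0, 0, 3.2]
    - [-0.4, -0.4, 5, 0, 0, 0, 3.2]
    - [-0.4, -0.4, 5.6, 0, 0, 0, 3.2]
    - [-0.4, -0.4, 5.6, 0, 0, 0, 3.2]

```text
clock: 2.9
ee_pos: [0.5288, 0.2307, 0.0813]
ee_rot: [0.781, 0.6, 0.106, 0.138]
wrist_force: [-0.5, 0.0, -0.2]
grip_width: 0.032
```

```bash
python3 - <<'E'
from h import *
s=read_state();print(s["ee_pos"],s["wrist_force"])
R=Ro.from_quat(s["ee_rot"]).as_matrix()
bar=np.array([.5215,.2355,.097])
print("to final",shift(bar+.015*R[:,2])[0])
for n,r in [("scene",(slice(100,260),slice(220,400)))]:
    p,d=read_camera(n);a=p[...,::-1][r];cv2.imwrite(f"pics/{n}2.png",cv2.resize(a,None,fx=3.3,fy=3.3,interpolation=cv2.INTER_CUBIC))
E
```

```text
[0.52883037 0.23073021 0.0813403 ] [-0.49766031  0.026304   -0.18248535]
to final [ 0.27 -0.24 -0.26]
```

View pics/scene2.png

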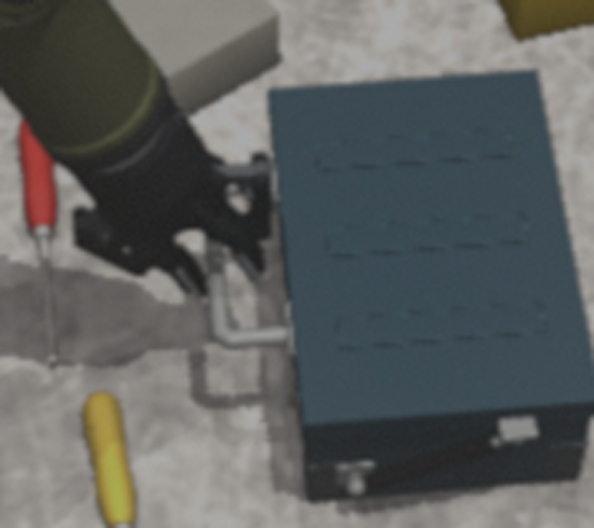

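The fingers straddle the bar at about (225,270) and nothing is touching, so I'll close on it.

step_arm:
  plan:
    - [0, 0, 0, 0, 0, 0, 0.5]
    - [0, 0, 0, 0, 0, 0, 0.5]
    - [0, 0, 0, 0, 0, 0, 0.5]
    - [0, 0, 0, 0, 0, 0, 0.5]
    - [0, 0, 0, 0, 0, 0, 0.5]
  grip_force: 30

```text
clock: 3.45
ee_pos: [0.5262, 0.2317, 0.0812]
ee_rot: [0.78, 0.601, 0.105, 0.137]
wrist_force: [-5.7, 2.0, 2.2]
grip_width: 0.0109
```

```bash
python3 - <<'E'
from h import *
s=read_state();print(s["ee_pos"],s["wrist_force"],s["grip_width"],s["ft_torque"])
R=Ro.from_quat(s["ee_rot"]).as_matrix()
# arc: keep tool orientation const; bar moves about hinge
r,f0=.228,np.arctan2(.009,.228)
g0=.09-.228*np.cos(f0)
for th in [.1,.2,.3,.4,.5,.6,.7,.8,.9,1.0,1.1,1.2,1.3,1.4]:
    dx=-.228*np.cos(f0+th)+.228*np.cos(f0);dz=.228*np.sin(f0+th)-.009
    D=dx*EX+dz*np.array([0,0,1]); print(th,(R.T@D*100).round(2))
E
```

```text
[0.52619949 0.23173738 0.08116416] [-5.68018188  1.97080985  2.20589341] 0.010930629604223478 [ 0.410266    1.43028343 -0.06067655]
0.1 [-0.    0.96 -2.06]
0.2 [-0.01  2.13 -4.02]
0.3 [-0.01  3.48 -5.86]
0.4 [-0.02  5.02 -7.54]
0.5 [-0.02  6.71 -9.07]
0.6 [ -0.03   8.54 -10.42]
0.7 [ -0.03  10.51 -11.58]
0.8 [ -0.04  12.57 -12.54]
0.9 [ -0.05  14.73 -13.28]
1.0 [ -0.06  16.94 -13.81]
1.1 [ -0.07  19.2  -14.12]
1.2 [ -0.08  21.48 -14.2 ]
1.3 [ -0.09  23.75 -14.04]
1.4 [ -0.09  26.   -13.67]
```

step_arm:
  plan:
    - [0, 0.45, -1.05, 0, 0, 0, 0.5]
    - [0, 0.95, -2.05, 0, 0, 0, 0.5]
    - [0, 1.5, -3.05, 0, 0, 0, 0.5]
    - [0, 2.1, -4.0, 0, 0, 0, 0.5]
    - [0, 2.8, -4.95, 0, 0, 0, 0.5]
    - [0, 3.5, -5.85, 0, 0, 0, 0.5]
    - [0, 4.2, -6.7, 0, 0, 0, 0.5]
    - [0, 5.0, -7.55, 0, 0, 0, 0.5]
    - [0, 5.85, -8.3, 0, 0, 0, 0.5]
    - [0, 6.7, -9.05, 0, 0, 0, 0.5]

```text
clock: 4.45
ee_pos: [0.5556, 0.2239, 0.1898]
ee_rot: [0.78, 0.601, 0.104, 0.136]
wrist_force: [-12.9, 3.0, 4.3]
grip_width: 0.0109
```

```bash
python3 - <<'E'
from h import *
s=read_state();print(s["ee_pos"],s["wrist_force"],s["grip_width"],s["ft_torque"], s["joint_pos"].round(2))
R=Ro.from_quat(s["ee_rot"]).as_matrix();print(R.round(3))
p,d=read_camera("scene");cv2.imwrite(f"pics/scene3.png",p[...,::-1])
r,f0=.228,np.arctan2(.009,.228)
for th in np.arange(.5,1.5,.1):
    dx=-.228*np.cos(f0+th)+.228*np.cos(f0+.5);dz=.228*np.sin(f0+th)-.228*np.sin(f0+.5)
    D=dx*EX+dz*np.array([0,0,1]); print(th.round(1),(R.T@D*100).round(2))
E
```

```text
[0.55564141 0.223936   0.18978351] [-12.9461448    3.02557778   4.32011288] 0.010861949333355849 [ 0.72712126  2.71933753 -0.00567915] [-0.88  0.42  0.44  1.9   0.11  0.6  -0.84]
[[ 0.255  0.91   0.327]
 [ 0.967 -0.24  -0.087]
 [-0.001  0.338 -0.941]]
0.5 [0. 0. 0.]
0.6 [-0.01  1.83 -1.35]
0.7 [-0.01  3.79 -2.52]
0.8 [-0.02  5.86 -3.48]
0.9 [-0.03  8.01 -4.24]
1.0 [-0.04 10.22 -4.77]
1.1 [-0.05 12.48 -5.08]
1.2 [-0.06 14.76 -5.17]
1.3 [-0.07 17.03 -5.02]
1.4 [-0.08 19.28 -4.65]
```

View pics/scene3.png

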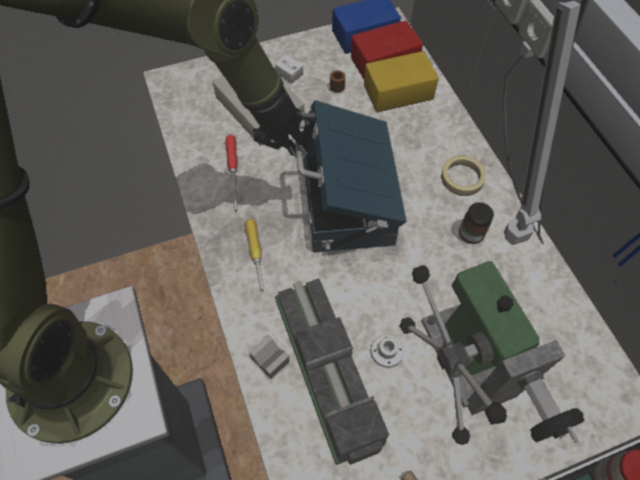

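The lid is at about 0.5 rad with the bar still gripped at (300,165), so I'll keep following the arc.

step_arm:
  plan:
    - [0, 0.6, -0.7, 0, 0, 0, 0.5]
    - [0, 1.5, -1.35, 0, 0, 0, 0.5]
    - [0, 2.4, -1.95, 0, 0, 0, 0.5]
    - [0, 3.4, -2.5, 0, 0, 0, 0.5]
    - [0, 4.4, -3.0, 0, 0, 0, 0.5]
    - [0, 5.5, -3.45, 0, 0, 0, 0.5]
    - [0, 6.6, -3.85, 0, 0, 0, 0.5]
    - [0, 7.7, -4.2, 0, 0, 0, 0.5]
    - [0, 8.8, -4.5, 0, 0, 0, 0.5]
    - [0, 9.9, -4.75, 0, 0, 0, 0.5]

```text
clock: 5.5
ee_pos: [0.6341, 0.203, 0.269]
ee_rot: [0.78, 0.6, 0.107, 0.138]
wrist_force: [-0.6, 0.8, 0.4]
grip_width: 0.0108
```

```bash
python3 - <<'E'
from h import *
s=read_state();print(s["ee_pos"],s["wrist_force"],s["grip_width"],s["ft_torque"], s["joint_pos"].round(2))
p,d=read_camera("scene");cv2.imwrite(f"pics/scene4.png",p[...,::-1])
E
```

```text
[0.63413481 0.20303929 0.26897449] [-0.5800341   0.84137396  0.40526891] 0.010802806288320836 [0.40146777 0.75215701 0.08762557] [-0.74  0.42  0.41  1.64  0.06  0.83 -0.68]
```

View pics/scene4.png

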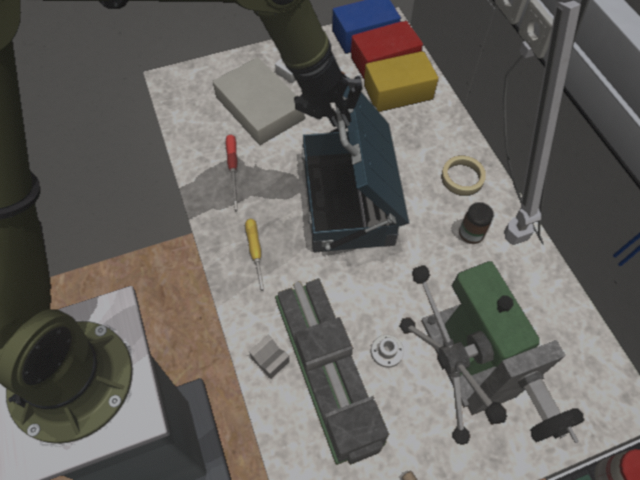

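step_arm:
  plan:
    - [0, 1.1, -0.15, 0, 0, 0, 0.5]
    - [0, 2.2, -0.25, 0, 0, 0, 0.5]
    - [0, 3.3, -0.3, 0, 0, 0, 0.5]
    - [0, 4.4, -0.35, 0, 0, 0, 0.5]
    - [0, 4.6, -0.35, 0, 0, 0, 5]
    - [0, 4.6, -0.35, 0, 0, 0, 5]
    - [0, 4.6, -4.3, 0, 0, 0, 5]
    - [0, 4.6, -9, 0, 0, 0, 5]
    - [0, 4.6, -12, 0, 0, 0, 5]
    - [0, 4.6, -13, 0, 0, 0, 5]

```text
clock: 6.55
ee_pos: [0.6316, 0.2042, 0.4094]
ee_rot: [0.78, 0.6, 0.109, 0.138]
wrist_force: [0.8, 0.5, 0.3]
grip_width: 0.0502
```

```bash
python3 - <<'E'
from h import *
s=read_state();print(s["ee_pos"],s["wrist_force"],s["grip_width"], s["joint_pos"].round(2))
p,d=read_camera("scene");cv2.imwrite(f"pics/scene5.png",p[...,::-1])
E
```

```text
[0.6316139  0.20415792 0.40937607] [0.75999984 0.51725468 0.28087841] 0.05021592040155971 [-0.75  0.34  0.42  1.37  0.07  1.16 -0.65]
```

View pics/scene5.png

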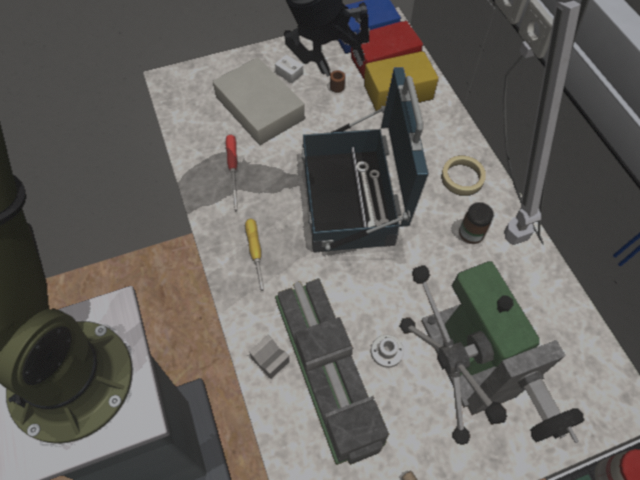

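The lid now stands open at (405,150) and the gripper is clear. Next I'll move above the yellow handle.

```bash
python3 - <<'E'
from h import *
print(shift([.4175,.153,.15],-9))
E
```

```text
(array([-10.5 , -27.13,  17.58]), array([ 0.353,  0.015, -0.1  ]))
```

step_arm:
  plan:
    - [-10.5, -27.1, 17.6, 0.353, 0.015, -0.1, 7]
    - [-10.5, -27.1, 17.6, 0.353, 0.015, -0.1, 7]
    - [-10.5, -27.1, 17.6, 0.353, 0.015, -0.1, 7]
    - [-10.5, -27.1, 17.6, 0.353, 0.015, -0.1, 7]
    - [-10.5, -27.1, 17.6, 0.353, 0.015, -0.1, 7]
    - [-10.5, -27.1, 17.6, 0.353, 0.015, -0.1, 7]
    - [-10.5, -27.1, 17.6, 0.353, 0.015, -0.1, 7]
    - [-10.5, -27.1, 17.6, 0.353, 0.015, -0.1, 7]
    - [-10.5, -27.1, 17.6, 0.353, 0.015, -0.1, 7]
    - [-10.5, -27.1, 17.6, 0.353, 0.015, -0.1, 7]

```text
clock: 7.6
ee_pos: [0.4184, 0.1521, 0.1478]
ee_rot: [0.761, 0.649, -0.002, -0.0]
wrist_force: [1.0, -0.4, -0.4]
grip_width: 0.07
```

```bash
python3 - <<'E'
from h import *
s=read_state();print(s["ee_pos"],s["wrist_force"],s["grip_width"], s["joint_pos"].round(2))
p,d=read_camera("scene");cv2.imwrite(f"pics/scene6.png",p[...,::-1])
p2,d2=read_camera("top");cv2.imwrite(f"pics/top6.png",p2[...,::-1])
print(shift([.4175,.153,.15],-9),shift([.4175,.153,.004],-9))
for n,q,D in [("scene",p,d),("top",p2,d2)]:
    C=cloud(n,D);L=C-C0;x=L@EX;y=L@EY
    # floor of chest / rims
    m=(D>0)&(abs(C[...,2]-.087)<.012)&(abs(y)<.11)&(x<-.07)&(x>-.12);print(n,"front rim x",np.median(x[m]),np.median(C[m][:,2]),m.sum())
    m=(D>0)&(abs(C[...,2]-.085)<.012)&(abs(x)<.06)&(abs(abs(y)-.13)<.015)
    for sg in(1,-1):
        k=m&(y*sg>0);print(" side",sg,np.median(y[k]),k.sum())
    m=(D>0)&(C[...,2]<.02)&(abs(x+.03)<.03)&(abs(y)<.1);print(" floor z",np.median(C[m][:,2]),m.sum())
    m=(D>0)&(C[...,2]>.12)&(C[...,2]<.33)&(x>.05)&(x<.17)&(abs(y)<.12)
    if m.sum()>50: 
        print(" lid tilt: x vs z slope",np.polyfit(C[m][:,2],x[m],1))
E
```

```text
[0.41836483 0.15208464 0.14776032] [ 0.98181566 -0.44268717 -0.37879491] 0.06996842265030985 [-0.63  0.35  0.3   2.07 -0.15  0.74 -0.39]
(array([ 0.06, -0.12, -0.2 ]), array([-0.002,  0.002, -0.002])) (array([ 0.09, -0.09, 14.4 ]), array([-0.002,  0.002, -0.002]))
scene front rim x -0.08984638032389672 0.08461352283186785 188
 side 1 0.12625126118704086 320
 side -1 -0.13073139675591455 276
 floor z 0.007550626713613839 1739
 lid tilt: x vs z slope [0.11548741 0.09986072]
top front rim x -0.08841344542257944 0.08461363200075611 300
 side 1 0.12931087697751897 350
 side -1 -0.12882089124086882 269
 floor z 0.007460038998079677 2905
 lid tilt: x vs z slope [0.11323771 0.10159752]
```

View pics/scene6.png

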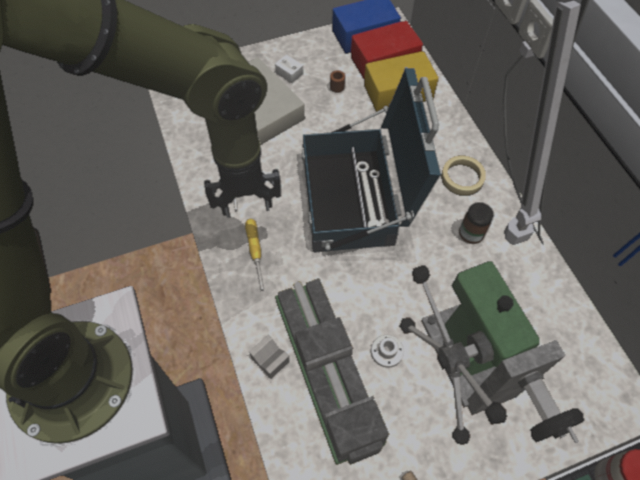

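View pics/top6.png

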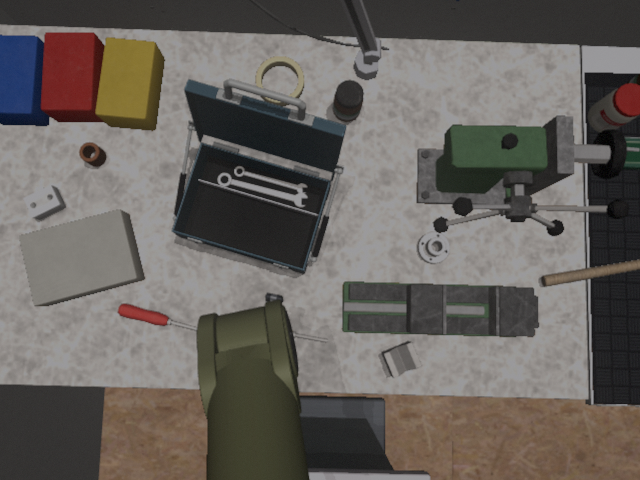

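The lid is past upright and the chest pose is confirmed: front rim at x of about -0.089, sides at ±0.129, floor at 7.5 mm. Now I'll go down to the handle.

step_arm:
  plan:
    - [0.1, -0.1, 3, 0, 0, 0, 7]
    - [0.1, -0.1, 7, 0, 0, 0, 7]
    - [0.1, -0.1, 10.5, 0, 0, 0, 7]
    - [0.1, -0.1, 13, 0, 0, 0, 7]
    - [0.1, -0.1, 14, 0, 0, 0, 7]
    - [0.1, -0.1, 14.2, 0, 0, 0, 7]
    - [0.1, -0.1, 14.2, 0, 0, 0, 7]

```text
clock: 8.4
ee_pos: [0.4166, 0.1529, 0.0061]
ee_rot: [0.761, 0.649, -0.002, -0.0]
wrist_force: [0.1, -0.3, 0.0]
grip_width: 0.0702
```

```bash
python3 - <<'E'
from h import *
s=read_state();print(s["ee_pos"],s["wrist_force"],s["grip_width"])
print(shift([.4175,.153,.004],-9))
p,d=read_camera("scene");a=p[...,::-1][150:310,180:340];cv2.imwrite(f"pics/scene7.png",cv2.resize(a,None,fx=3.5,fy=3.5,interpolation=cv2.INTER_CUBIC))
E
```

```text
[0.4165819  0.15290252 0.00613772] [ 0.07229403 -0.29209005  0.0087799 ] 0.07016843442080431
(array([0.02, 0.09, 0.21]), array([-0.002,  0.002, -0.002]))
```

View pics/scene7.png

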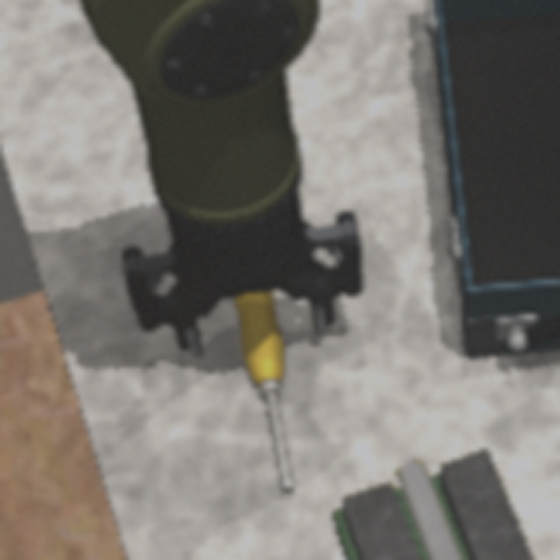

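The yellow handle (260,330) is centred between the fingers at (190,340) and (320,320). I'll close on it.

step_arm:
  plan:
    - [0, 0.1, 0.2, 0, 0, 0, 1.5]
    - [0, 0.1, 0.2, 0, 0, 0, 1.5]
    - [0, 0.1, 0.2, 0, 0, 0, 1.5]
    - [0, 0.1, 0.2, 0, 0, 0, 1.5]
    - [0, 0.1, 0.2, 0, 0, 0, 1.5]
    - [0, 0.1, 0.2, 0, 0, 0, 1.5]
  grip_force: 50

```text
clock: 9.05
ee_pos: [0.4171, 0.1528, 0.0042]
ee_rot: [0.761, 0.649, -0.001, -0.0]
wrist_force: [-1.1, -0.0, 6.7]
grip_width: 0.0243
```

step_arm:
  plan:
    - [0, 0, -0.7, 0, 0, 0, 1.5]
    - [0, 0, -2, 0, 0, 0, 1.5]
    - [0, 0, -4, 0, 0, 0, 1.5]
    - [0, 0, -4, 0, 0, 0, 1.5]

```text
clock: 9.45
ee_pos: [0.4179, 0.153, 0.0455]
ee_rot: [0.761, 0.649, -0.001, -0.0]
wrist_force: [-0.3, -0.4, -0.8]
grip_width: 0.024
```

```bash
python3 - <<'E'
from h import *
s=read_state();print(s["ee_pos"],s["wrist_force"],s["grip_width"],s["ft_torque"])
p,d=read_camera("scene");a=p[...,::-1][150:310,180:340];cv2.imwrite(f"pics/scene8.png",cv2.resize(a,None,fx=3.5,fy=3.5,interpolation=cv2.INTER_CUBIC))
C=cloud("scene",d);hsv=cv2.cvtColor(p,cv2.COLOR_RGB2HSV)
L=C-C0;x=L@EX;y=L@EY
m=(d>0)&(C[...,2]>.15)&(C[...,2]<.30)&(x>.08)&(x<.16)&(abs(y)<.12)
print(" lid slope",np.polyfit(C[m][:,2],x[m],1))
E
```

```text
[0.41793404 0.1530049  0.04553489] [-0.31483666 -0.35534625 -0.78966839] 0.023988983871394236 [-0.04328772 -0.01907009 -0.00794855]
 lid slope [0.09236203 0.10535853]
```

View pics/scene8.png

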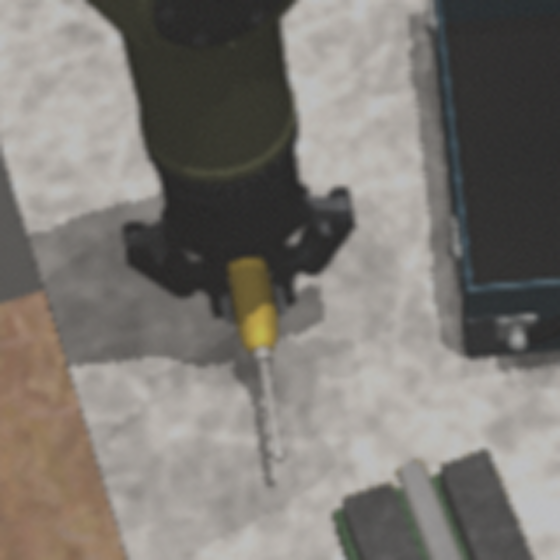

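The screwdriver is held level. The knuckles stick out sideways and may reach below the chest rim, so I'll measure the gripper's width against height.

```bash
python3 - <<'E'
from h import *
s=read_state();R=Ro.from_quat(s["ee_rot"]).as_matrix()
for n in ("scene","top"):
    p,d=read_camera(n);C=cloud(n,d);Q=(C-s["ee_pos"])@R
    hsv=cv2.cvtColor(p,cv2.COLOR_RGB2HSV)
    m=(d>0)&(abs(Q[...,0])<.06)&(abs(Q[...,1])<.09)&(C[...,2]>.035)
    for h in np.arange(-.01,.14,.01):
        k=m&(-Q[...,2]>=h)&(-Q[...,2]<h+.01)
        if k.sum()>3: print(n,round(h,2),k.sum(),np.percentile(Q[k][:,1],[2,98]).round(3),np.percentile(Q[k][:,0],[2,98]).round(3))
    # screwdriver tilt from yellow points
    y=cv2.inRange(hsv,(20,110,50),(35,255,255))>0
    k=m&y
    if k.sum()>40: print(n,"yellow z vs tool x",np.polyfit(Q[k][:,0],C[k][:,2],1),"y vs x",np.polyfit(Q[k][:,0],Q[k][:,1],1),Q[k][:,0].min(),Q[k][:,0].max())
E
```

```text
scene 0.0 32 [-0.019  0.021] [-0.059  0.   ]
scene 0.01 254 [-0.021  0.019] [-0.051  0.021]
scene 0.02 117 [-0.025  0.023] [-0.031  0.018]
scene 0.03 27 [-0.023  0.025] [-0.013 -0.002]
scene 0.04 50 [-0.038  0.04 ] [-0.014 -0.003]
scene 0.05 171 [-0.044  0.042] [-0.015  0.01 ]
scene 0.06 82 [-0.051  0.048] [-0.018  0.009]
scene 0.07 112 [-0.055  0.052] [-0.019  0.007]
scene 0.08 112 [-0.061  0.058] [-0.02  -0.004]
scene 0.09 221 [-0.065  0.063] [-0.021  0.011]
scene 0.1 171 [-0.062  0.061] [-0.021  0.007]
scene 0.11 48 [-0.043  0.04 ] [-0.013  0.007]
scene 0.12 11 [-0.039  0.036] [-0.03   0.001]
scene 0.13 83 [-0.035  0.034] [-0.039 -0.014]
scene 0.14 110 [-0.036  0.036] [-0.04  -0.009]
scene yellow z vs tool x [0.02001619 0.06341083] y vs x [-0.00922024 -0.00160393] -0.03660217345166854 0.023304128620964388
top 0.0 17 [-0.003  0.003] [-0.06  -0.042]
top 0.01 12 [-0.002  0.002] [-0.057 -0.045]
top 0.08 7 [0.046 0.051] [0.007 0.011]
top 0.09 79 [0.048 0.065] [-0.011  0.013]
top 0.1 24 [0.048 0.063] [-0.009  0.011]
```

The gripper is ±55 mm wide at rim height, so placing at chest x = -20 mm clears the walls. I'll lift and carry it over.

```bash
python3 - <<'E'
from h import *
print(shift(C0-.02*EX+.02*EY+[0,0,.20],-15))
E
```

```text
(array([ 10.58,  20.95, -15.74]), array([-0.003,  0.003,  0.104]))
```

step_arm:
  plan:
    - [0, 0, -4, 0, 0, 0, 1.5]
    - [0, 0, -8, 0, 0, 0, 1.5]
    - [0, 0, -12, 0, 0, 0, 1.5]
    - [2, 4, -15.5, 0, 0, 0.03, 1.5]
    - [4, 8, -15.7, 0, 0, 0.06, 1.5]
    - [6, 12, -15.7, 0, 0, 0.08, 1.5]
    - [8, 16, -15.7, 0, 0, 0.1, 1.5]
    - [9.6, 19, -15.7, 0, 0, 0.104, 1.5]
    - [10.6, 21, -15.7, 0, 0, 0.104, 1.5]
    - [10.6, 21, -15.7, 0, 0, 0.104, 1.5]

```text
clock: 10.6
ee_pos: [0.6433, 0.2251, 0.1968]
ee_rot: [0.793, 0.609, -0.003, -0.0]
wrist_force: [0.2, -0.4, -1.4]
grip_width: 0.0239
```

```bash
python3 - <<'E'
from h import *
s=read_state();print(s["ee_pos"],s["wrist_force"],s["grip_width"])
for z in (.10,.03,.0125):print(shift(C0-.02*EX+.02*EY+[0,0,z],-15))
p,d=read_camera("scene");cv2.imwrite(f"pics/scene9.png",p[...,::-1])
E
```

```text
[0.64327841 0.22509507 0.19676651] [ 0.21871995 -0.44874306 -1.39187697] 0.023906115035238894
(array([-0.08, -0.18,  9.68]), array([-0.004,  0.004, -0.   ]))
(array([-0.05, -0.14, 16.68]), array([-0.004,  0.004, -0.   ]))
(array([-0.04, -0.14, 18.43]), array([-0.004,  0.004, -0.   ]))
```

View pics/scene9.png

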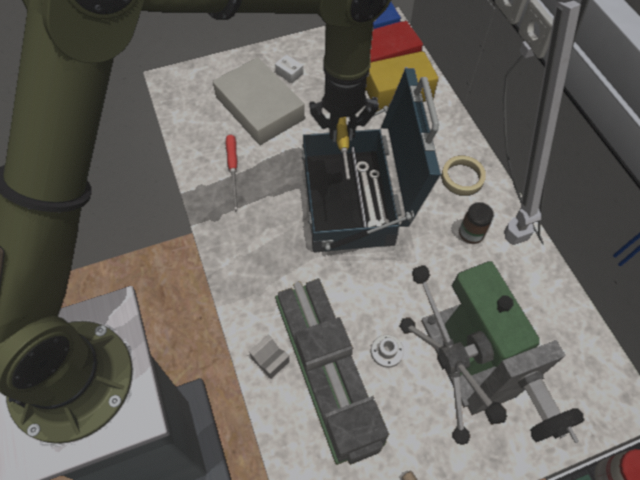

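The screwdriver hangs over the chest at (345,150) and the lid is still open, so I'll lower it.

step_arm:
  plan:
    - [0, -0.1, 3, 0, 0, 0, 1.5]
    - [0, -0.1, 6, 0, 0, 0, 1.5]
    - [0, -0.1, 9, 0, 0, 0, 1.5]
    - [0, -0.1, 12, 0, 0, 0, 1.5]
    - [0, -0.1, 14, 0, 0, 0, 1.5]
    - [0, -0.1, 15.5, 0, 0, 0, 1.5]
    - [0, -0.1, 16.5, 0, 0, 0, 1.5]
    - [0, -0.1, 17, 0, 0, 0, 1.5]
    - [0, -0.1, 17, 0, 0, 0, 1.5]

```text
clock: 11.55
ee_pos: [0.6399, 0.2244, 0.0295]
ee_rot: [0.794, 0.608, -0.002, -0.0]
wrist_force: [-0.1, -0.3, -1.4]
grip_width: 0.0238
```

```bash
python3 - <<'E'
from h import *
s=read_state();print(s["ee_pos"],s["wrist_force"],s["grip_width"])
print(shift(C0-.02*EX+.02*EY+[0,0,.0125],-15))
E
```

```text
[0.63987775 0.22436748 0.02947838] [-0.09823288 -0.25115467 -1.43852697] 0.023806390038044488
(array([0.04, 0.1 , 1.7 ]), array([-0.003,  0.003, -0.001]))
```

step_arm:
  plan:
    - [0, 0, 0.6, 0, 0, 0, 1.5]
    - [0, 0, 1.1, 0, 0, 0, 1.5]
    - [0, 0, 1.4, 0, 0, 0, 1.5]
    - [0, 0, 1.55, 0, 0, 0, 1.5]
    - [0, 0, 1.7, 0, 0, 0, 1.5]
    - [0, 0, 1.7, 0, 0, 0, 1.5]

```text
clock: 12.15
ee_pos: [0.6399, 0.2244, 0.0124]
ee_rot: [0.794, 0.608, -0.002, -0.0]
wrist_force: [-1.1, -0.5, -0.6]
grip_width: 0.024
```

step_arm:
  plan:
    - [0, 0, 0.08, 0, 0, 0, 1.5]
    - [0, 0, 0.12, 0, 0, 0, 1.5]
    - [0, 0, 0.12, 0, 0, 0, 1.5]

```text
clock: 12.45
ee_pos: [0.64, 0.2244, 0.0115]
ee_rot: [0.794, 0.608, -0.002, -0.0]
wrist_force: [-0.6, -0.1, -0.2]
grip_width: 0.024
```

step_arm:
  plan:
    - [0, 0, 0.08, 0, 0, 0, 1.5]
    - [0, 0, 0.08, 0, 0, 0, 1.5]
    - [0, 0, 0.08, 0, 0, 0, 2.4]
    - [0, 0, 0.08, 0, 0, 0, 2.7]
    - [0, 0, 0.08, 0, 0, 0, 3.2]
    - [0, 0, 0.08, 0, 0, 0, 3.8]
    - [0, 0, 0.08, 0, 0, 0, 3.8]

```text
clock: 13.15
ee_pos: [0.6399, 0.2244, 0.0104]
ee_rot: [0.794, 0.609, -0.002, -0.0]
wrist_force: [0.6, -0.3, -0.5]
grip_width: 0.0381
```

step_arm:
  plan:
    - [0, 0, -1, 0, 0, 0, 3.8]
    - [0, 0, -3, 0, 0, 0, 3.8]
    - [0, 0, -6, 0, 0, 0, 3.8]
    - [0, 0, -10, 0, 0, 0, 3.8]
    - [0, 0, -15, 0, 0, 0, 3.8]
    - [0, -4, -20, 0, 0, 0, 3.8]
    - [0, -9, -21, 0, 0, 0, 3.8]
    - [0, -14, -21, 0, 0, 0, 3.8]
    - [0, -18, -21, 0, 0, 0, 3.8]
    - [0, -18, -21, 0, 0, 0, 3.8]

```text
clock: 14.15
ee_pos: [0.4605, 0.2742, 0.2221]
ee_rot: [0.792, 0.611, -0.003, -0.003]
wrist_force: [0.7, 0.9, 0.3]
grip_width: 0.0381
```

```bash
python3 - <<'E'
from h import *
s=read_state();print(s["ee_pos"],s["wrist_force"],s["clock"])
for n in ("scene","top"):
    p,d=read_camera(n);cv2.imwrite(f"pics/{n}10.png",p[...,::-1]);C=cloud(n,d);hsv=cv2.cvtColor(p,cv2.COLOR_RGB2HSV)
    L=C-C0;x=L@EX;y=L@EY
    k=(cv2.inRange(hsv,(20,110,40),(35,255,255))>0)&(abs(x)<.1)&(abs(y)<.13)&(d>0)
    print(n,k.sum(),"handle mid x",x[k].mean(),"y",y[k].min(),y[k].max(),"z med",np.median(C[k][:,2]),"x slope",np.polyfit(y[k],x[k],1)[0],"z slope",np.polyfit(y[k],C[k][:,2],1)[0])
    m=(cv2.inRange(hsv,(0,150,60),(8,255,255))>0)&(C[...,2]<.04)&(C[...,0]<.5)
    print("red",ray(n,np.argwhere(m)[:,::-1],.013).mean(0))
    m=(d>0)&(C[...,2]>.29)&(C[...,2]<.34)&(x>.05)&(abs(y)<.07);print("lid handle x,z",np.median(x[m]),np.median(C[m][:,2]),m.sum())
E
```

```text
[0.46047765 0.27416449 0.22208312] [0.71208079 0.93591874 0.30666344] 14.15
scene 407 handle mid x -0.022586542799393074 y -0.01810415087709894 0.10151756454837248 z med 0.0295277758844954 x slope 0.004741774909831714 z slope -0.011891841869708871
red [0.44197978 0.41653885 0.013     ]
lid handle x,z 0.4049929859847761 0.31598911419482234 1279
top 628 handle mid x -0.020866430723507905 y -0.014070980776315046 0.0836869058715998 z med 0.029233829318721538 x slope 0.004705358187566464 z slope 0.024197207408587242
red [nan nan nan]
lid handle x,z 0.13671691961125895 0.31519116913265977 764<stdin>:9: RuntimeWarning: Mean of empty slice.
  ret = um.true_divide(
```

View pics/scene10.png

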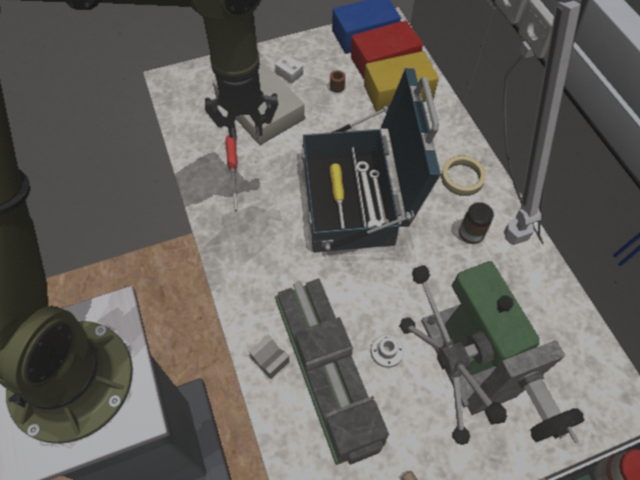

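View pics/top10.png

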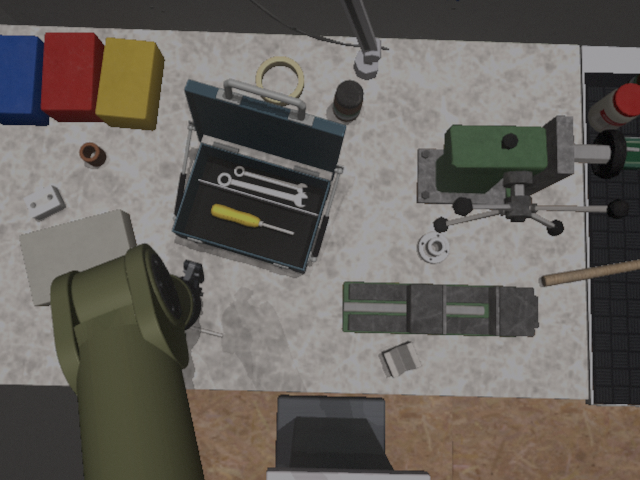

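The screwdriver lies flat at (337,185) in the scene view, in the front compartment. The lid handle reading gives about 1.74 rad, and the red screwdriver is within about 2 mm of its start.

```bash
python3 - <<'E'
from bench import *
print(finish_job())
E
```

```text
the job is handed in; nothing more can be done
None
```

I opened the chest and laid the yellow screwdriver in its front compartment. The job was handed in at about 14 s of the 61 s allowed, and no verdict was reported.

- **Lid:** I gripped the handle bar, followed its arc to about 1.2 rad, let go and backed off. The struts took it the rest of the way. The last pictures put the lid handle where an opening of about 1.74 rad would place it.
- **Yellow screwdriver:** I picked it up by the handle after the lid was open, lowered it until the floor carried it, then released and withdrew. Its middle measures about x = -21 mm and y = 0 in the chest frame. It is level to within about 1.5 degrees, and the handle top is about 29–30 mm above the bench, so it is resting on the compartment floor.
- **Other things:** The red screwdriver reads within about 2 mm of its start in the scene view; in the top view the arm hid it. I checked the V block and flange only by eye, and they look unmoved.
- **Checks that disagreed:**
  - An earlier slope fit to the open lid suggested only about 5–7 degrees past upright, probably from mixing several surfaces. That still meets the 1.6 rad limit.
  - In the scene view the final lid-handle x reading was unusable because it took in other objects, so the 1.74 rad comes from the top view alone.

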